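# Move the checked canister to the green rail

## Task

The lime-capped canister hanging on the bare steel middle rail has been checked. Take it by the orange tab on its hook, lift it over the rail's end stop and hang it gently on the next rail on the green side, hook properly seated on the green bar between its end stop and the canister already there, and let go. Leave the other two canisters hanging where they are.

Things in the scene. Friction and masses are not known exactly. Their poses are not given: they have to be found in the camera images.
- rack: Fixed grey rack with three level rails in line; its own bare steel middle rail is 140 mm long, 30 mm gaps to the outer rails. Origin on the table under the middle rail's centre; y along all rails, x away from the robot, z up. Rails: 10 x 10 mm bars, tops 200 mm above the table, carried at each end by a level arm from a slim post 98 mm to +x (200 mm high). All is open at the -x side and above.
- rail_green: Green rail, fixed, 190 mm long, where the canister must go. Origin on the table under its centre, at y = +195 or -195 mm in the rack's frame (side varies), axes as the rack's. Its outer half is taken by another canister; its inner half is free, around 150 mm from the rack's middle. Every rail has an end stop at both ends: 8 mm long, 12 mm wide, standing 20 mm above the bar.
- rail_red: Red rail, same shape as the green one, at the rack's other side (195 mm from its middle, origin on the table under its centre); not to be used. The middle of the line between the red and green origins is the rack's origin.
- can_lime_tab (a point): Centre of the orange grip tab (14 mm along x, 40 along y, 50 high) on the hook of the lime-capped black canister, about 250 g; 231 mm above the table when hanging, axes as the rack's. Below the tab is the hook, 30 mm wide along y: crown, long leg at -x down to the cap, 20 mm deep lip at +x. Cap (60 mm diameter) top is 116 mm, canister bottom 201 mm below this point.
- can_lime_hook (a point): Underside of the lime canister's hook crown, which rests on the bar; 31 mm below the tab's centre, 200 mm above the table when seated; same axes. Throat 18 mm wide: 4 mm play each side of the bar. Lifted over 20 mm, crown clears the end stops and lip clears the bar; beyond 75 mm straight up the cap hits the bar from below. A 40 to 50 mm lift passes freely along the line of rails.
- can_yellow_tab (a point): Centre of the orange tab of the yellow-capped canister, made like the lime one, hanging 240 to 250 mm from the rack's middle on one of the outer rails; stays there.
- can_blue_tab (a point): Centre of the orange tab of the blue-capped canister, made like the lime one, hanging 240 to 250 mm from the rack's middle on one of the outer rails; stays there.
Not all that is in view belongs to the job. Leave any red look-alike of the part that bears can_lime_tab alone.

How it is judged:
On the way:
1. the lime canister's hook is lifted above the tops of the end stops, held by the robot (z of can_lime_hook in the frame of rack above 0.219 m and contact force between the fingers and can_lime above 0.5 N), for 0.1 s.
At the end, for the whole second after the job is handed in: Lime canister released, still, hook seated on the green bar: crown within 6 mm of bar top height, 10 mm of its line, between its stops, within 200 mm of the rack's middle; tilt under 0.15 rad, turned under 0.4 rad; yellow and blue canisters within 25 mm of where they hung (x of can_lime_hook in the frame of rail_green between -0.01 and 0.01 m and y of can_lime_hook in the frame of rail_green between -0.08 and 0.08 m and z of can_lime_hook in the frame of rail_green between 0.194 and 0.206 m and horizontal distance between can_lime_hook and rack below 0.2 m and contact force between can_lime and rail_green above 0.5 N and angle between can_lime_hook's own z axis and vertical below 0.15 rad and angle between the y axis of can_lime_hook and the y axis of rail_green, either way round below 0.4 rad and linear speed of can_lime below 0.03 m/s and distance of each of can_yellow_tab, can_blue_tab from where it was at the start of the episode below 0.025 m); the robot touches nothing.
It fails at once if the lime canister is dropped (it falls free, faster than 0.4 m/s) (linear speed of can_lime above 0.4 m/s and contact force between the fingers and can_lime below 0.1 N).
It fails at once if the yellow or blue canister is knocked aside (moved by more than 50 mm) (distance of any of can_yellow_tab, can_blue_tab from where it was at the start of the episode above 0.05 m).
It also fails if it takes over 40 s, if anything falls off the work surface, if the arm or the gripper's body presses on something with over 40 N, if the wrist force passes 120 N, or if a joint passes its speed limit or range.

## Robot

A 6-joint arm with a two-finger parallel gripper is mounted at the origin on the work surface. World frame = base frame: x ahead of the robot, y to its left, z up, the work surface at z = 0. Lengths are in m, angles in rad, forces in N, time in s.
With the tool pointing down it reaches from about 0.35 to 0.875 m from the base axis. Payload 15.5 kg.
Tool frame: the origin (TCP) lies at the very end of the fingers, on their centre line; the grasp point (between the pads) lies 19 mm behind it; z points along the fingers, y is the line along which they close (so a half turn about z gives the same grasp; the last joint's range is limited). The gripper opens to 85 mm and grips with 20 to 120 N. Pads are 22 mm wide; open, the fingers measure 114 mm over their backs; the gripper's body (76 mm by 85 mm) begins 54 mm behind the grasp point. The pads swing forward as they close: fully open they stand 13 mm farther back than shut.
Start: joints at [-1.224, 0.494, 1.345, -0, 1.302, -0.096], TCP at [0.268, -0.565, 0.231] pointing down, gripper open.
Joint ranges: [-2.91, 2.91], [-0.82, 2.16], [0.22, 2.67], [-1.22, 4.37], [0.12, 2.79], [-3.08, 3.08]. Speed limits (rad/s): [1.89, 1.89, 2.57, 3.01, 3.01, 3.01].

## Interface

Orientations are given as a 3x3 rotation matrix whose columns are the frame's x, y, z axes.
In Python, from station import manip gives the robot as it stands.
- The arm moves only by the tool servo_tool, never from a script. Its argument "steps" is a list of rows, each a list of 7 numbers: the shift along the tool's x, y, z in mm, then the turn, a rotation vector about the tool's x, y, z in degrees, then the closure, from -1 (fully open) to 1 (shut), so that 0 is half open. In form: [[x, y, z, wx, wy, wz, claw], ...]. A call has 1 to 20 rows; each row shifts and turns the commanded pose from where the row before left it, along the tool's axes as they then stand; what a row does not reach is not made up. A row lasts 1/8 s, in which the tool goes at most 62.5 mm and 10.7 degrees, less where a joint would pass 70% of its speed; a pose out of reach is approached as far as the arm can. A call is refused whole if a number of a shift passes 62.5 or a number of a turn 10.7, either way. A call with a gripper value outside its range is refused whole. The fingers move at their own pace and stop on an object; "newtons" is the grip in N (left out, the last holds). Time passes only in rows, so rows that do not move let the fingers close. It gives the time, the measured TCP pose, the force, the opening and the grip force at its end, in the units of the state.
- manip.observe(): the state, without advancing time (a new reading comes with each control period).
- manip.capture(name): name is "side" or "top" or "wrist"; returns a dict with "pixels" (420x560x3 uint8, blue, green, red), "fx", "fy", "cx", "cy" (pixels), "origin" and "attitude" of the camera in the world; the wrist camera has in their place "mount" (4x4, takes a point from camera to tool coordinates, whose origin is the TCP and whose axes are the flange's). Camera axes: x right, y down, z forward; pixel columns grow to the right and rows downward; lengths in m; the calibration is good to about 2 mm. A picture is of the moment at which its call begins: read the wrist's pose just before it. There is no depth.
- manip.close_job(): hands the job in; it is judged then, once.
The state is a dict: "time": time; "q": joint angles; "dq": joint speeds; "joint_efforts": joint torques, N m; "eef_pos": TCP position; "tool_rot": TCP orientation; "contact_force": force on the tool from outside, world axes, zero at the start; "torque": the same for the moment, N m; "width": finger opening in m; "finger_force": force on a finger pad.
Only numpy, scipy, OpenCV 4.12 (cv2) and the standard library are available. Lean on these libraries where they do the work, as an engineer would, in place of code of your own. Each camera call takes 0.05 s, during which the arm holds its last target. There are 200 camera calls.

## Working session

There is one attempt and no reset: what is moved stays moved. The work goes in short steps, Python scripts to look and compute and a tool call to move; the robot and the scene stay as the last step left them, time stands still between calls to the robot, and variables do not carry over. Pictures are saved under pics/ and viewed, at most 10 in all, crops included, and the job is handed in when it is done.

Besides the shell and the picture viewer there is one more tool, called after ">>>" in YAML: its name, and indented under it one key for each argument. servo_tool: Moves the arm, as the interface text tells. Its arguments: {"type":"object","properties":{"steps":{"type":"array","items":{"type":"array","items":{"type":"number"}}},"newtons":{"type":"number"}},"required":["steps"]}

```bash
mkdir -p pics; cat > h.py <<'E'
import numpy as np,cv2,pickle
from station import manip
def cap(n,f):
    o=manip.observe(); c=manip.capture(n); cv2.imwrite('pics/'+f+'.png',c['pixels'])
    pickle.dump((o,c),open('pics/'+f+'.pkl','wb')); return o,c
def ray(c,u,v):
    R=np.array(c['attitude']); d=R@np.array([(u-c['cx'])/c['fx'],(v-c['cy'])/c['fy'],1.]); return np.array(c['origin']),d
def onz(c,u,v,z):
    o,d=ray(c,u,v); return o+d*(z-o[2])/d[2]
def tri(r1,r2):
    (a,d),(b,e)=r1,r2; s=np.linalg.lstsq(np.c_[d,-e],b-a,rcond=None)[0]; p,q=a+d*s[0],b+e*s[1]; return (p+q)/2,np.linalg.norm(p-q)
def load(f): return pickle.load(open('pics/'+f+'.pkl','rb'))
E
python3 - <<'E'
from h import *
for n in('side','top'):
    o,c=cap(n,n+'0'); print(n,c['origin'],c['attitude'],c['fx'])
print(o['eef_pos'],o['tool_rot'],o['width'])
E
```

```text
side [0.25088206 0.56000135 0.87260188] [[-0.84412117 -0.39591856  0.36153555]
 [-0.53607847  0.61204826 -0.58139213]
 [ 0.00890673 -0.68457682 -0.7288863 ]] 443.49613052510404
top [0.44016004 0.03942577 1.22662264] [[-0.02834534 -0.9858305   0.16533228]
 [-0.99957928  0.02897168  0.00137754]
 [-0.00614797 -0.16522367 -0.98623696]] 479.58637428122046
[ 0.26767437 -0.56437931  0.23071962] [[ 9.03559059e-01  4.28463373e-01 -4.06884409e-04]
 [ 4.28463551e-01 -9.03558369e-01  1.12230735e-03]
 [ 1.13223780e-04 -1.18840611e-03 -9.99999287e-01]] 0.08578199892396288
```

View pics/side0.png

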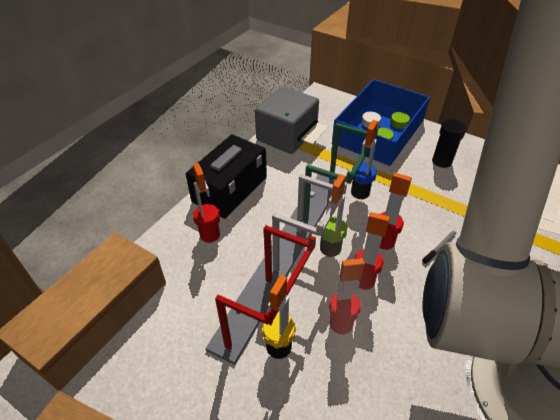

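View pics/top0.png

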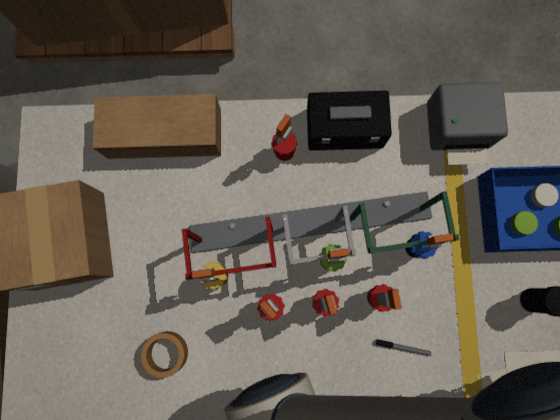

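The side view shows the lime-capped canister with its tab at about (338,190). Yellow is at (278,292), blue at (372,133), and red look-alikes are at (352,270), (377,224), (400,184) and (200,178). In the top view, lime's tab is at (340,254), yellow's at (203,273) and blue's at (441,239); the reds are at (270,307), (326,305), (390,298) and (284,127). I choose lime, the only one on the steel rail with a lime cap, and will check it in an enlarged crop.

```bash
python3 - <<'E'
from h import *
a=load('top0')[1]['pixels'][190:330,170:470]; b=load('side0')[1]['pixels'][110:300,250:420]
A=cv2.resize(a,None,fx=2.6,fy=2.6,interpolation=cv2.INTER_CUBIC); cv2.imwrite('pics/ct.png',A)
cv2.imwrite('pics/cs.png',cv2.resize(b,None,fx=3,fy=3,interpolation=cv2.INTER_CUBIC))
E
```

```text
(no output)
```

View pics/ct.png

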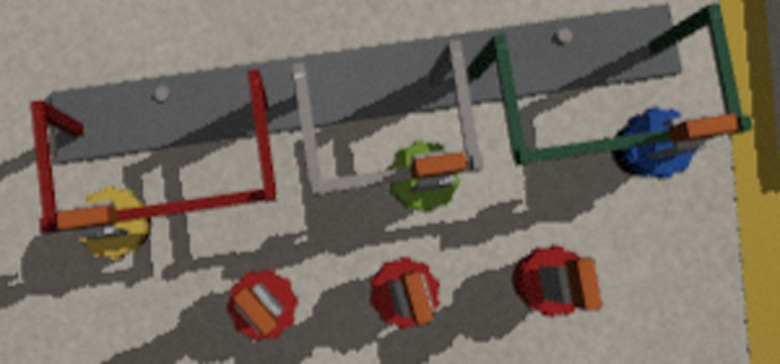

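View pics/cs.png

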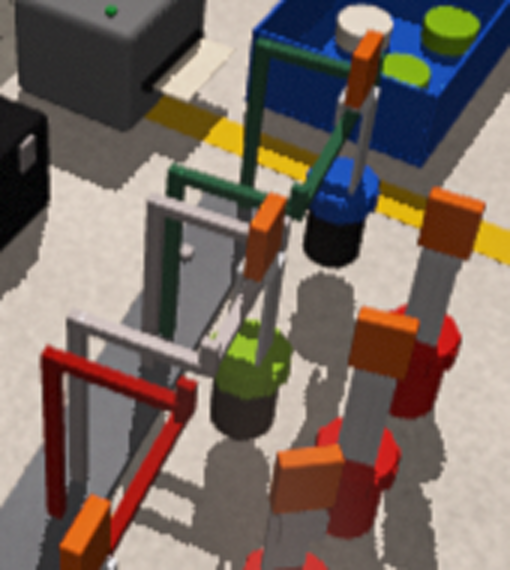

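The crops confirm it: the lime cap sits under the tab at top-crop (438,163), on the steel rail between stops at (315,190) and (475,164). The green inner stop is at (520,155), its outer stop at (742,123), and blue's tab at (705,127). Red's stops are at (270,195) and (47,224).

```bash
python3 - <<'E'
from h import *
t=load('top0')[1]; s=load('side0')[1]
T=lambda u,v:(170+u/2.6,190+v/2.6); S=lambda u,v:(250+u/3,110+v/3)
P={k:onz(t,*T(*p),.218)[:2] for k,p in dict(ri=(270,195),ro=(47,224),mi=(315,190),m2=(475,164),gi=(520,155),go=(742,123)).items()}
k=list(P);Y=np.array([-104,-286,-66,66,104,286])/1e3
for a in k: print(a,P[a].round(4))
X=np.array([P[a] for a in k]); A=np.c_[np.ones(6),Y]; C,_,_,_=np.linalg.lstsq(A,X,rcond=None); print('c,dir',C,np.linalg.norm(C[1]),(X-A@C).round(4).tolist())
print('yaw of green dir',np.degrees(np.arctan2(*C[1][::-1])))
for n,p in dict(lime=(438,163),blue=(705,127),yel=(86,217)).items():
    q=onz(t,*T(*p),.256); print(n,q.round(4),'along/across',(q[:2]-C[0])@C[1]/np.linalg.norm(C[1]),np.cross(C[1],q[:2]-C[0]))
print('tri',tri(ray(t,*T(438,163)),ray(s,*S(268,203))))
for p in [(262,303),(405,293),(550,282),(585,283),(418,298)]: print('red',onz(t,*T(*p),.2).round(3))
E
```

```text
ri [0.4916 0.071 ]
ro [0.4736 0.2505]
mi [0.4945 0.0347]
m2 [ 0.5117 -0.095 ]
gi [ 0.5179 -0.1316]
go [ 0.5386 -0.3128]
c,dir [[ 0.50466552 -0.0305148 ]
 [ 0.11591558 -0.98350215]] 0.9903094972602174 [[-0.001, -0.0007], [0.0021, -0.0003], [-0.0025, 0.0003], [-0.0006, 0.0005], [0.0012, 0.0012], [0.0008, -0.001]]
yaw of green dir -83.27812857641749
lime [ 0.5106 -0.0612  0.256 ] along/across 0.03120029257603787 0.0023017095184871814
blue [ 0.5326 -0.2705  0.256 ] along/across 0.24157065166301203 -0.0003026632240327974
yel [0.4768 0.2124 0.256 ] along/across -0.24452039907349285 0.000772850369765439
tri (array([ 0.5096548 , -0.06025599,  0.26621927]), np.float64(0.0004899393800880334))
red [0.406 0.08  0.2  ]
red [ 0.411 -0.036  0.2  ]
red [ 0.416 -0.153  0.2  ]
red [ 0.414 -0.181  0.2  ]
red [ 0.406 -0.046  0.2  ]<stdin>:10: DeprecationWarning: Arrays of 2-dimensional vectors are deprecated. Use arrays of 3-dimensional vectors instead. (deprecated in NumPy 2.0)
```

>>> servo_tool:
  steps:
    - [0, 0, -40, 0, 0, 0, -1]
    - [0, 0, -40, 0, 0, 0, -1]
    - [0, 0, -40, 0, 0, 0, -1]
    - [0, 0, 0, 0, 0, -10.2, -1]
    - [0, 0, 0, 0, 0, -10.2, -1]
    - [0, 0, 0, 0, 0, -10.2, -1]
    - [0, 0, 0, 0, 0, -10.2, -1]
    - [0, 0, 0, 0, 0, -10.2, -1]
    - [0, 0, 0, 0, 0, -10.2, -1]
    - [0, 0, 0, 0, 0, -10.1, -1]
    - [0, 0, 0, 0, 0, 0, -1]
  newtons: 60

```text
time: 1.48
eef_pos: [0.2677, -0.5646, 0.3509]
tool_rot: [[-0.115, 0.993, -0.0], [0.993, 0.115, 0.001], [0.001, -0.0, -1.0]]
contact_force: [0.1, -0.6, 0.0]
width: 0.0855
finger_force: 0.0
```

>>> servo_tool:
  steps:
    - [47, 30, 0, 0, 0, 0, -1]
    - [47, 30, 0, 0, 0, 0, -1]
    - [47, 30, 0, 0, 0, 0, -1]
    - [47, 30, 0, 0, 0, 0, -1]
    - [47, 30, 0, 0, 0, 0, -1]
    - [47, 30, 0, 0, 0, 0, -1]
    - [47, 30, 0, 0, 0, 0, -1]
    - [47, 30, 0, 0, 0, 0, -1]
    - [47, 30, 0, 0, 0, 0, -1]
    - [47, 30, 0, 0, 0, 0, -1]
    - [0, 0, 0, 0, 0, 0, -1]
    - [0, 0, 0, 0, 0, 0, -1]
    - [0, 0, 0, 0, 0, 0, -1]

```text
time: 3.1
eef_pos: [0.5108, -0.064, 0.3513]
tool_rot: [[-0.113, 0.994, -0.0], [0.994, 0.113, -0.0], [-0.0, -0.0, -1.0]]
contact_force: [0.4, 0.5, 0.0]
width: 0.0855
finger_force: 0.0
```

```bash
python3 - <<'E'
from h import *
o,c=cap('wrist','w1'); cap('top','t1'); print(o['time'],o['eef_pos'],o['tool_rot'],o['q'],c['mount'])
R=o['tool_rot'];d=R.T@(np.array([.510,-.0608,.212])-o['eef_pos']);print(d*1e3)
E
```

```text
3.1 [ 0.51081122 -0.06401682  0.35129127] [[-1.13296649e-01  9.93561196e-01 -1.37966278e-04]
 [ 9.93561193e-01  1.13296624e-01 -1.74001691e-04]
 [-1.57250215e-04 -1.56791748e-04 -9.99999975e-01]] [-2.40573200e-01  2.34277562e-01  1.42258206e+00 -2.02610757e-04
  1.48482557e+00 -3.54096224e-01] [[-4.45380029e-04 -9.51943191e-01 -3.06274327e-01  7.81943331e-02]
 [ 9.99999792e-01 -5.66561856e-04  3.06766700e-04  5.63510796e-04]
 [-4.65547822e-04 -3.06274126e-01  9.51943246e-01 -1.43269597e-01]
 [ 0.00000000e+00  0.00000000e+00  0.00000000e+00  1.00000000e+00]]
[  3.30992188  -0.41970208 139.29081575]
```

View pics/w1.png

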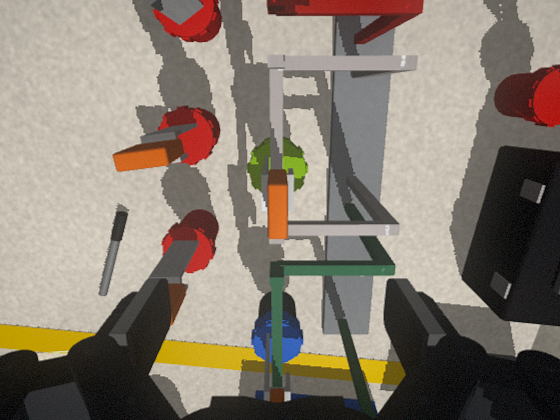

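The wrist view shows the lime tab at columns 269–287, rows 170–238, close to the gripper's centre plane. The steel rail is at column 277, the green rail below it, and the blue canister at (277,338).

```bash
python3 - <<'E'
from h import *
o,c=load('w1'); M=np.array(c['mount']);R=o['tool_rot'];Rc=R@M[:3,:3];oc=R@M[:3,3]+o['eef_pos']
k=dict(c,origin=oc,attitude=Rc)
for p,z in [((278,170),.256),((278,238),.256),((270,238),.256),((287,238),.256),((277,100),.2),((277,300),.2)]:
    q=onz(k,*p,z); print(p,q.round(4),(R.T@(q-o['eef_pos'])*1e3).round(1))
E
```

```text
(278, 170) [ 0.5089 -0.0353  0.256 ] [28.7  1.4 95.3]
(278, 238) [ 0.5144 -0.0829  0.256 ] [-19.1   1.4  95.3]
(270, 238) [ 0.5089 -0.0835  0.256 ] [-19.1  -4.1  95.3]
(287, 238) [ 0.5206 -0.0822  0.256 ] [-19.1   7.6  95.3]
(277, 100) [0.5035 0.0069 0.2   ] [ 71.3   0.8 151.3]
(277, 300) [ 0.5231 -0.1657  0.2   ] [-102.4    0.7  151.3]
```

>>> servo_tool:
  steps:
    - [2, 1, 30, 0, 0, 0, -1]
    - [0, 0, 30, 0, 0, 0, -1]
    - [0, 0, 30, 0, 0, 0, -1]
    - [0, 0, 25, 0, 0, 0, -1]
    - [0, 0, 14, 0, 0, 0, -1]
    - [0, 0, 10, 0, 0, 0, -1]
    - [0, 0, 0, 0, 0, 0, -1]
    - [0, 0, 0, 0, 0, 0, -0.5]
    - [0, 0, 0, 0, 0, 0, 0]
    - [0, 0, 0, 0, 0, 0, 0.5]
    - [0, 0, 0, 0, 0, 0, 1]
    - [0, 0, 0, 0, 0, 0, 1]
    - [0, 0, 0, 0, 0, 0, 1]
    - [0, 0, 0, 0, 0, 0, 1]
    - [0, 0, 0, 0, 0, 0, 1]
    - [0, 0, 0, 0, 0, 0, 1]
  newtons: 60

```text
time: 5.2
eef_pos: [0.5119, -0.061, 0.2126]
tool_rot: [[-0.116, 0.993, 0.0], [0.993, 0.116, -0.0], [-0.0, 0.0, -1.0]]
contact_force: [-2.1, 0.0, 6.0]
width: 0.0131
finger_force: 58.8
```

>>> servo_tool:
  steps:
    - [0, 0, -3, 0, 0, 0, 1]
    - [0, 0, -6, 0, 0, 0, 1]
    - [0, 0, -8, 0, 0, 0, 1]
    - [0, 0, -8, 0, 0, 0, 1]
    - [0, 0, -8, 0, 0, 0, 1]
    - [0, 0, -7, 0, 0, 0, 1]
    - [0, 0, -5, 0, 0, 0, 1]
    - [0, 0, 0, 0, 0, 0, 1]
    - [0, 0, 0, 0, 0, 0, 1]
    - [0, 0, 0, 0, 0, 0, 1]

```text
time: 6.45
eef_pos: [0.5118, -0.0609, 0.257]
tool_rot: [[-0.116, 0.993, -0.001], [0.993, 0.116, 0.0], [0.0, -0.001, -1.0]]
contact_force: [-0.6, -0.1, -2.7]
width: 0.0135
finger_force: 58.4
```

```bash
python3 - <<'E'
from h import *
o,c=cap('side','s2'); cap('top','t2'); print(o['eef_pos'],o['contact_force'],o['width'],o['torque'])
a=cv2.resize(c['pixels'][100:300,240:420],None,fx=2.2,fy=2.2,interpolation=cv2.INTER_CUBIC)
b=cv2.resize(load('t2')[1]['pixels'][190:390,270:440],None,fx=2.2,fy=2.2,interpolation=cv2.INTER_CUBIC)
cv2.imwrite('pics/st2.png',np.hstack([a,b]))
E
```

```text
[ 0.51177583 -0.06093103  0.2570058 ] [-0.57055528 -0.07177864 -2.74117266] 0.013483969187065743 [-0.03392084  0.03195178 -0.00189513]
```

View pics/st2.png

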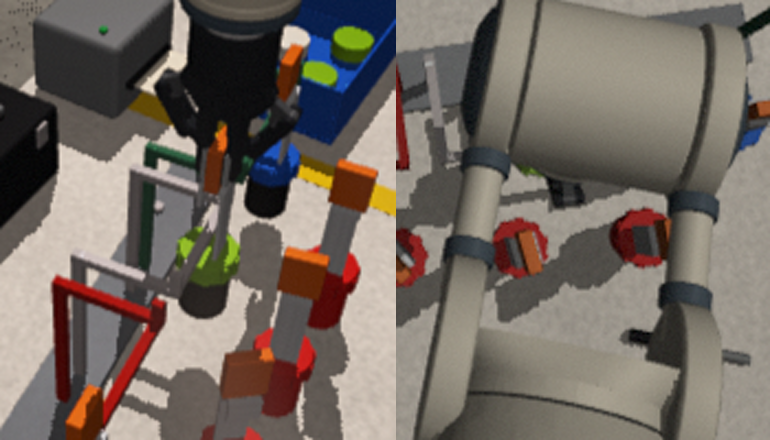

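Grasp is good: the canister is lifted 44 mm and hangs upright at 2.7 N. In the side crop its hook (215,185) is clear above the steel bar. Now travelling along the rails.

>>> servo_tool:
  steps:
    - [-3, 0, 0, 0, 0, 0, 1]
    - [-6, 0, 0, 0, 0, 0, 1]
    - [-9, 0, 0, 0, 0, 0, 1]
    - [-11, 0, 0, 0, 0, 0, 1]
    - [-12, 0, 0, 0, 0, 0, 1]
    - [-12, 0, 0, 0, 0, 0, 1]
    - [-12, 0, 0, 0, 0, 0, 1]
    - [-12, 0, 0, 0, 0, 0, 1]
    - [-12, 0, 0, 0, 0, 0, 1]
    - [-11, 0, 0, 0, 0, 0, 1]
    - [-9, 0, 0, 0, 0, 0, 1]
    - [-6, 0, 0, 0, 0, 0, 1]
    - [-4, 0, 0, 0, 0, 0, 1]
    - [0, 0, 0, 0, 0, 0, 1]
    - [0, 0, 0, 0, 0, 0, 1]
    - [0, 0, 0, 0, 0, 0, 1]

```text
time: 8.55
eef_pos: [0.5257, -0.1789, 0.2573]
tool_rot: [[-0.116, 0.993, -0.0], [0.993, 0.116, 0.0], [0.0, -0.0, -1.0]]
contact_force: [0.0, -0.2, -2.6]
width: 0.0134
finger_force: 58.4
```

```bash
python3 - <<'E'
from h import *
o,c=cap('side','s3'); w=cap('wrist','w3')[1]; print(o['eef_pos'],o['contact_force'],o['width'],o['torque'])
a=cv2.resize(c['pixels'][80:230,290:430],None,fx=2.8,fy=2.8,interpolation=cv2.INTER_CUBIC)
b=w['pixels'][:,90:490]
cv2.imwrite('pics/sw3.png',np.hstack([a,b[:420]]))
E
```

```text
[ 0.52572037 -0.17891125  0.25730724] [ 3.48372884e-04 -1.91704097e-01 -2.63733295e+00] 0.013393162160665703 [-0.0118642  -0.02019503  0.04486268]
```

View pics/sw3.png

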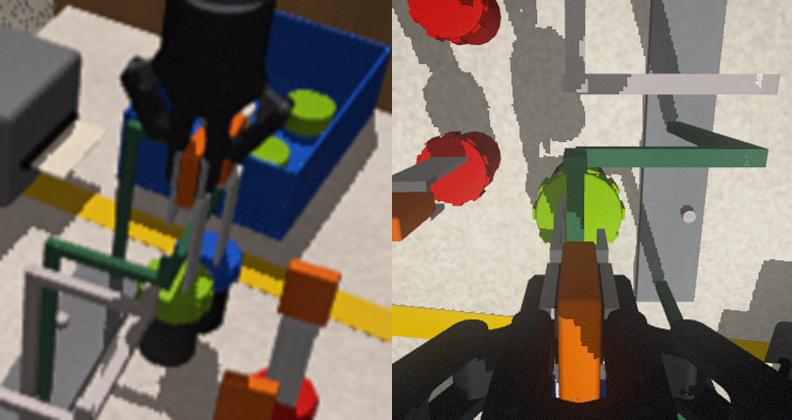

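Lime's cap is now under the green rail. In the wrist half of the picture the green bar is at columns 566–586, while the tab and hook centre is near 581, so the hook looks 2–3 mm off to +x. I'll measure this closer.

```bash
python3 - <<'E'
from h import *
w=load('w3')[1]; print(w['cx'],w['fx'])
cv2.imwrite('pics/w3c.png',cv2.resize(w['pixels'][140:300,200:360],None,fx=3.75,fy=3.75,interpolation=cv2.INTER_CUBIC))
E
```

```text
276.8790408299623 370.76859531643015
```

View pics/w3c.png

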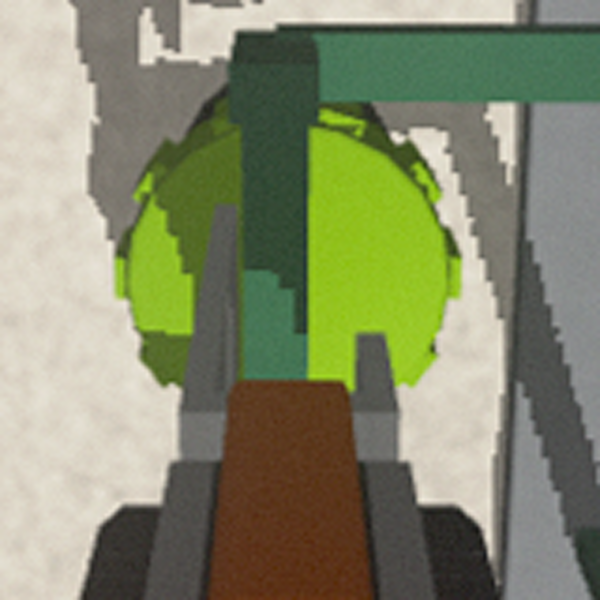

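```bash
python3 - <<'E'
from h import *
o,c=load('w3'); M=np.array(c['mount']);R=o['tool_rot'];k=dict(c,origin=R@M[:3,3]+o['eef_pos'],attitude=R@M[:3,:3])
for n,u,v,z in [('bar',242,250,.2),('bar',307,250,.2),('bar',243,370,.2),('bar',307,370,.2),('stop',229,65,.22),('stop',318,65,.22),('crownTop',180,412,.252),('crownTop',398,412,.252),('crownbot',180,455,.245),('crownbot',398,455,.245),('lipin',357,335,.225),('lipout',385,335,.225),('tab',228,380,.245),('tab',348,380,.245)]:
    q=onz(k,200+u/3.75,140+v/3.75,z); print(n,(R.T@(q-o['eef_pos'])*1e3).round(1))
E
```

```text
bar [15.5 -6.4 57.3]
bar [15.5  3.5 57.3]
bar [-4.  -6.4 57.3]
bar [-4.   3.5 57.3]
stop [47.1 -7.1 37.3]
stop [47.1  4.5 37.3]
crownTop [ 12.  -12.    5.3]
crownTop [12.  13.4  5.3]
crownbot [  3.2 -12.7  12.3]
crownbot [ 3.1 14.1 12.3]
lipin [11.3  9.9 32.3]
lipout [11.3 13.7 32.3]
tab [13.1 -6.7 12.3]
tab [13.1  7.8 12.3]
```

Measured in tool y: bar −1.45 mm, stop −1.3 mm, hook about +0.7 mm. I'll shift by −2 mm. The stop-to-hook distance is 47 mm, which agrees with y = 151. Then lower slowly.

>>> servo_tool:
  steps:
    - [0, -2, 0, 0, 0, 0, 1]
    - [0, 0, 4, 0, 0, 0, 1]
    - [0, 0, 7, 0, 0, 0, 1]
    - [0, 0, 8, 0, 0, 0, 1]
    - [0, 0, 7, 0, 0, 0, 1]
    - [0, 0, 5, 0, 0, 0, 1]
    - [0, 0, 4, 0, 0, 0, 1]
    - [0, 0, 3, 0, 0, 0, 1]
    - [0, 0, 2, 0, 0, 0, 1]
    - [0, 0, 2, 0, 0, 0, 1]
    - [0, 0, 0, 0, 0, 0, 1]
    - [0, 0, 0, 0, 0, 0, 1]

```text
time: 10.15
eef_pos: [0.5238, -0.1794, 0.2154]
tool_rot: [[-0.116, 0.993, 0.0], [0.993, 0.116, -0.0], [-0.0, 0.0, -1.0]]
contact_force: [0.3, -0.0, -1.5]
width: 0.0135
finger_force: 58.4
```

>>> servo_tool:
  steps:
    - [0, 0, 1, 0, 0, 0, 1]
    - [0, 0, 0, 0, 0, 0, 1]
    - [0, 0, 0, 0, 0, 0, 1]

```text
time: 10.52
eef_pos: [0.5238, -0.1794, 0.2143]
tool_rot: [[-0.116, 0.993, 0.0], [0.993, 0.116, 0.0], [0.0, 0.0, -1.0]]
contact_force: [-0.9, -1.0, -3.5]
width: 0.0132
finger_force: 58.4
```

>>> servo_tool:
  steps:
    - [0, 0, 1, 0, 0, 0, 1]
    - [0, 0, 0, 0, 0, 0, 1]
    - [0, 0, 0, 0, 0, 0, 1]

```text
time: 10.9
eef_pos: [0.5238, -0.1794, 0.2133]
tool_rot: [[-0.116, 0.993, -0.0], [0.993, 0.116, 0.0], [0.0, -0.0, -1.0]]
contact_force: [-0.1, -0.2, -2.5]
width: 0.0133
finger_force: 58.4
```

>>> servo_tool:
  steps:
    - [0, 0, 1, 0, 0, 0, 1]
    - [0, 0, 0, 0, 0, 0, 1]
    - [0, 0, 0, 0, 0, 0, 1]

```text
time: 11.28
eef_pos: [0.5239, -0.1794, 0.2126]
tool_rot: [[-0.116, 0.993, 0.0], [0.993, 0.116, -0.0], [-0.0, 0.0, -1.0]]
contact_force: [-2.0, 0.9, 5.9]
width: 0.0136
finger_force: 59.3
```

>>> servo_tool:
  steps:
    - [0, 0, 0.5, 0, 0, 0, 1]
    - [0, 0, 0, 0, 0, 0, 1]
    - [0, 0, 0, 0, 0, 0, 1]

```text
time: 11.65
eef_pos: [0.5239, -0.1794, 0.2125]
tool_rot: [[-0.116, 0.993, 0.001], [0.993, 0.116, -0.0], [-0.0, 0.001, -1.0]]
contact_force: [-5.0, 1.8, 13.6]
width: 0.0134
finger_force: 60.9
```

```bash
python3 - <<'E'
from h import *
o,c=cap('side','s4'); w=cap('wrist','w4')[1]; print(o['eef_pos'],o['contact_force'],o['width'])
a=cv2.resize(c['pixels'][80:230,290:430],None,fx=2.8,fy=2.8,interpolation=cv2.INTER_CUBIC)
b=cv2.resize(w['pixels'][140:300,200:360],(392,420),interpolation=cv2.INTER_CUBIC)
cv2.imwrite('pics/sw4.png',np.hstack([a,b]))
E
```

```text
[ 0.52386631 -0.17943209  0.21250136] [-5.00726647  1.81140786 13.63040961] 0.013369207550208767
```

View pics/sw4.png

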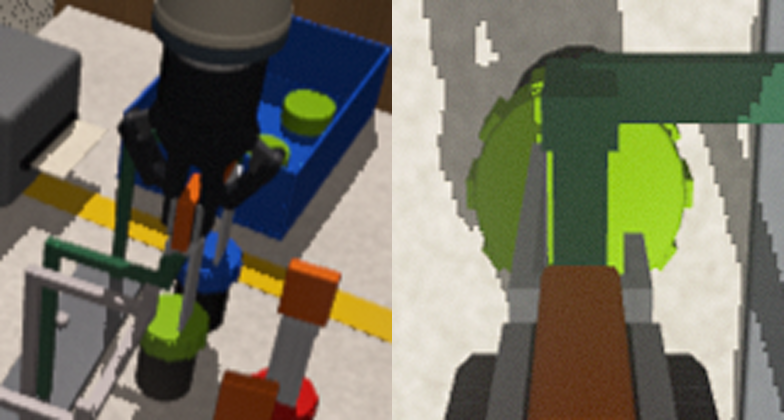

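The hook straddles the green bar (bar between leg and lip in the wrist crop), and the height matches the original hang (0.2125 m). I'll relieve the press, then release and retreat straight up.

>>> servo_tool:
  steps:
    - [0, 0, -0.5, 0, 0, 0, 1]
    - [0, 0, 0, 0, 0, 0, 1]
    - [0, 0, 0, 0, 0, 0, 0.7]
    - [0, 0, 0, 0, 0, 0, 0.5]
    - [0, 0, 0, 0, 0, 0, 0.2]
    - [0, 0, 0, 0, 0, 0, -0.2]
    - [0, 0, 0, 0, 0, 0, -0.5]
    - [0, 0, 0, 0, 0, 0, -0.5]
    - [0, 0, 0, 0, 0, 0, -0.5]
    - [0, 0, -10, 0, 0, 0, -0.5]
    - [0, 0, -20, 0, 0, 0, -0.5]
    - [0, 0, -30, 0, 0, 0, -0.5]
    - [0, 0, -40, 0, 0, 0, -0.5]
    - [0, 0, -40, 0, 0, 0, -0.5]
    - [0, 0, 0, 0, 0, 0, -0.5]
    - [0, 0, 0, 0, 0, 0, -0.5]
    - [0, 0, 0, 0, 0, 0, -0.5]
    - [0, 0, 0, 0, 0, 0, -0.5]

```text
time: 14.0
eef_pos: [0.5235, -0.1793, 0.3516]
tool_rot: [[-0.116, 0.993, -0.001], [0.993, 0.116, 0.001], [0.001, -0.001, -1.0]]
contact_force: [0.4, -0.2, 0.0]
width: 0.0642
finger_force: 0.0
```

```bash
python3 - <<'E'
from h import *
o,c=cap('side','s5'); w=cap('wrist','w5')[1]; print(o['time'],o['eef_pos'],o['contact_force'],o['width'])
a=cv2.resize(c['pixels'][80:230,290:430],None,fx=2.8,fy=2.8,interpolation=cv2.INTER_CUBIC)
cv2.imwrite('pics/sw5.png',np.hstack([a,w['pixels'][:,80:480]]))
E
```

```text
14.0 [ 0.52353485 -0.17925523  0.35157723] [ 0.36623913 -0.17964869  0.02680181] 0.06423133395976298
```

View pics/sw5.png

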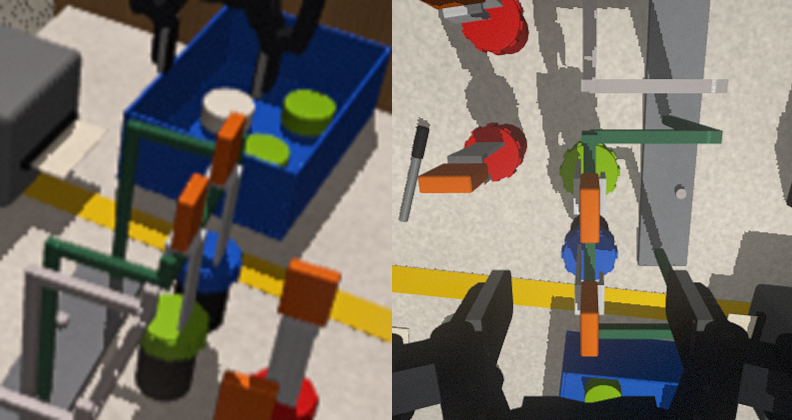

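The lime canister hangs upright on the green bar between the stop and blue, with its tab at wrist (590,208), and the gripper is clear. I'll let it settle briefly and hand in.

>>> servo_tool:
  steps:
    - [0, 0, 0, 0, 0, 0, -0.5]
    - [0, 0, 0, 0, 0, 0, -0.5]
    - [0, 0, 0, 0, 0, 0, -0.5]
    - [0, 0, 0, 0, 0, 0, -0.5]
    - [0, 0, 0, 0, 0, 0, -0.5]
    - [0, 0, 0, 0, 0, 0, -0.5]
    - [0, 0, 0, 0, 0, 0, -0.5]
    - [0, 0, 0, 0, 0, 0, -0.5]
    - [0, 0, 0, 0, 0, 0, -0.5]
    - [0, 0, 0, 0, 0, 0, -0.5]
    - [0, 0, 0, 0, 0, 0, -0.5]
    - [0, 0, 0, 0, 0, 0, -0.5]

```text
time: 15.6
eef_pos: [0.5238, -0.1794, 0.3523]
tool_rot: [[-0.116, 0.993, 0.0], [0.993, 0.116, -0.0], [-0.0, 0.0, -1.0]]
contact_force: [0.4, 0.8, -0.2]
width: 0.0643
finger_force: 0.0
```

```bash
python3 -c "
from station import manip
print(manip.close_job())"
```

```text
the job is handed in; nothing more can be done
None
```

The lime canister now hangs seated and released on the green rail, about 150 mm from the rack's middle between the inner end stop and the blue canister; the arm never touched yellow or blue, and I handed the job in at about 15.6 s (no verdict was returned).

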